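# Unclip the charged battery pack from the charger

### The arm

A 6-joint arm with a two-finger parallel gripper is mounted at the origin on the work surface. World frame = base frame: x ahead of the robot, y to its left, z up, the work surface at z = 0. Lengths are in m, angles in rad, forces in N, time in s.
With the tool pointing down it reaches from about 0.25 to 0.775 m from the base axis. Payload 8.9 kg.
Tool frame: the origin (TCP) lies at the very end of the fingers, on their centre line; the grasp point (between the pads) lies env.grip_depth behind it (env.grip_depth is the distance from the TCP to the grasp point, in m); z points along the fingers, y is the direction in which the jaws open and shut (so a half turn about z gives the same grasp; the last joint's range is limited). The gripper opens to 85 mm and grips with 20 to 120 N. Pads are 22 mm wide; open, the fingers measure 114 mm over their backs; the gripper's body (76 mm by 85 mm) begins 54 mm behind the grasp point. The pads swing forward as they close: fully open they stand 13 mm farther back than shut.
Start: joints at [1.07, 0.291, -0.153, 1.127, 0, 1.431], TCP at [0.186, 0.491, 0.231] pointing down, gripper open.
Joint ranges: [-2.52, 2.52], [-0.91, 1.74], [-1.3, 1.37], [-1.96, 2.02], [-1.52, 1.47], [-3.14, 3.14]. Speed limits (rad/s): [2.22, 2.22, 2.79, 3.14, 3.14, 3.14].

### API

Orientations are given as [roll, pitch, yaw] about the fixed x, y, z axes, in that order (R = Rz(yaw) Ry(pitch) Rx(roll)).
In Python, from station import env gives the robot as it stands.
- The arm moves only by the tool apply_moves, never from a script. Its argument "moves" is a list of rows, each an object with "jaw": the gripper's target within -1 to 1 (shut at 1, half-way at 0, fully open at -1); "linear": the shift along the tool's x, y, z in cm, a list of three; "roll": the turn about the tool's z in rad. A call has 1 to 8 rows; each row shifts and turns the commanded pose from where the row before left it, along the tool's axes as they then stand; what a row does not reach is not made up. A row lasts 1/10 s, in which the tool goes at most 50 mm and 8.59 degrees, less where a joint would pass 70% of its speed; a pose out of reach is approached as far as the arm can. A call is refused whole if a number of a shift passes 5 or a number of a turn 0.15, either way. A call with a gripper value outside its range is refused whole. The fingers move at their own pace and stop on an object; "grip_force" is the grip in N (left out, the last holds). Time passes only in rows, so rows that do not move let the fingers close. It gives the time, the measured TCP pose, the force and the opening at its end, in the units of the state.
- env.sense(): the state, without advancing time (a new reading comes with each control period).
- env.grab_frame(name): name is "scene" or "top" or "wrist"; returns the picture (420x560x3 uint8, red, green, blue); there is no depth.
- env.calibration(name): a dict with "fov_y" (degrees; the focal length in pixels is half the picture's height over the tangent of half this angle, whatever the lens; pixels are square), "cx", "cy" (the principal point, pixels), "k1" (the pictures are not rectified: a ray, as slopes to the right and down, at radius r is drawn at 1 + k1 r^2 times it, then the intrinsics apply), "R" (3x3) and "t" (3): a world point X has camera coordinates R X + t; the wrist camera has in their place "T_tool_cam" (4x4, takes a point from camera to tool coordinates, whose origin is the TCP and whose axes are the flange's). Camera axes: x right, y down, z forward; pixel columns grow to the right and rows downward; lengths in m; the calibration is good to about 2 mm. A picture is of the moment at which its call begins: read the wrist's pose just before it. calibration takes no time and is no camera call.
- env.finish_job(): hands the job in, once; it reports no verdict.
The state is a dict: "t": time; "qpos": joint angles; "qd": joint speeds; "tau": joint torques, N m; "ee_pos": TCP position; "eef_rot": TCP orientation; "wrist_force": force on the tool from outside, world axes, zero at the start; "torque": the same for the moment, N m; "grip_width": finger opening in m.
Only numpy, scipy, OpenCV 4.12 (cv2) and the standard library are available. Lean on these libraries where they do the work, as an engineer would, in place of code of your own. Each camera call takes 0.05 s, during which the arm holds its last target.

### The job

Take the blue-banded drill battery out of the charger: press its red release down gently and keep holding it down while you draw the battery straight out until it is clear of the charger's head. Then lift the battery over to the wooden tray and set it down in it, upright and flat on the tray's floor, without dropping it; leave the other things on the bench where they are, and never force the release or the charger.

Things in the scene. Friction and masses are not known exactly. Their poses are not given: they have to be found in the camera images.
- charger: grey bench charger, fixed. Origin on the bench under the seated pack's centre; x points to its rear, -x is the way out (roughly towards the robot), z up. Base plate 8 thick, 80 wide, x = -115 to 57. From x = 15 to 57 side guides (inner faces y = +-30) and a head with a yellow cap (underside 69, top 91 above the bench, 80 wide) enclose the pack's rear; housing 94 high, x = 57 to 110
- head_front (a point): middle of the lower front edge of the charger's head, at (15, 0, 69) in the charger's frame
- pack: black battery pack with a blue band, case 110 (x) x 58 (y) x 60 high, about 0.5 kg. Origin under the case's centre, z up, x along the charger's x. When home its origin is at (0, 0, 8) in the charger's frame, play 1.5. Clear of the head once 40 out; then grasp it across its 58 width. It slides on smooth strips: friction about 0.25 of what presses on it; it stays where it is left
- ridge (a point): top centre of the fixed black ridge on the pack's case: 10 (x) x 44 (y), 16 above the case top, at 45 towards -x from the pack's centre. Shut fingertips standing on the release can push the pack out against the ridge's inner face
- release_top (a point): centre of the top face of the red release plate on the pack, 42 (x) x 40 (y), at rest 6 above the case top (66 above the pack's origin), 17 towards -x from the pack's centre, between ridge (inner face 23 away) and charger head. It moves with the plate
- release (a joint): travel of the red release (m): 0 up, 0.0055 down on its rigid stop. Spring: 4 N to start plus 1.5 N per mm, 12 N at the stop; press until about 13 N is felt, never over 25 N. Its hook leaves the catch at about 4.5 mm and must stay down until the pack is 35 out: let up earlier it springs back, and it latches again in a second catch 16 to 21 out
- tray: open wooden tray, fixed, 180 (x) x 140 (y) outside, rim 28 above the bench, walls and floor 8 thick; inside 164 x 124, empty. Origin on the bench under its centre, x along its length, z up. Charger and tray may stand either way round, left or right
- block_stack: bystander: stack of four pale wooden blocks glued together, 95 x 95 x 88 high, a 34 hole in the top one; origin under its centre
- bored_block: bystander: single pale wooden block 95 x 95 x 22 with a 34 hole; origin under its centre
- drill: bystander: grey and black cordless drill lying on its side, about 185 x 200 x 66 high; origin under its barrel
- spare_pack: bystander: a second battery pack with a green band and a grey dummy release, 110 x 58 x 76 high, standing on the bench; not the one to move; origin under its centre
- tape: bystander: green roll of tape lying flat, 90 across, 22 high; origin under its centre
- chuck_key: bystander: dark steel T-shaped chuck key, 100 x 50 x 18 high; origin under the middle of its cross bar
- pencil: bystander: flat red carpenter's pencil, 167 x 11 x 8 high, lying between charger and tray; origin under its middle

How it is judged:
By the outcome, as a careful person would: the job done as asked, in the order asked, and still so for the second after the job is handed in, with the robot touching nothing.
It also fails if it takes over 72 s, if anything falls off the work surface, if the arm or the gripper's body presses on something with over 40 N, if the wrist force passes 120 N, or if a joint passes its speed limit or range.

## Working session

There is one attempt and no reset: what is moved stays moved. The work goes in short steps, Python scripts to look and compute and a tool call to move; the robot and the scene stay as the last step left them, time stands still between calls to the robot, and variables do not carry over. Pictures are saved under pics/ and viewed, and the job is handed in when it is done.

Besides the shell and the picture viewer there is one more tool, called after "Emit:" in YAML: its name, and indented under it one key for each argument. apply_moves: Moves the arm, as the interface text tells. Its arguments: {"type":"object","properties":{"moves":{"type":"array"},"grip_force":{"type":"number"}},"required":["moves"]}

```bash
ls; mkdir -p pics
python3 - <<'E'
from station import env
import cv2
print(env.sense()); print(env.grip_depth)
for n in ("scene","top","wrist"):
    print(n,env.calibration(n))
    cv2.imwrite(f"pics/a_{n}.png",cv2.cvtColor(env.grab_frame(n),cv2.COLOR_RGB2BGR))
E
```

```text
pics
{'t': 0.0, 'qpos': array([ 1.06971838e+00,  2.91259606e-01, -1.54109964e-01,  1.12668623e+00,
        1.28122799e-05,  1.43151166e+00]), 'qd': array([ 0.00101286,  0.00019433, -0.00080493,  0.0001715 , -0.00026441,
        0.00105412]), 'tau': array([-2.70928676e-04, -5.37134600e+01,  3.31372046e+01,  1.56264816e-02,
       -2.03533318e-04, -4.50533162e-05]), 'ee_pos': array([0.18560505, 0.49064529, 0.23074914]), 'eef_rot': array([-3.14034716e+00, -1.87546459e-04,  2.77979924e+00]), 'wrist_force': array([-1.02805516,  0.10898564, -0.33600591]), 'torque': array([ 0.02954878,  0.0005114 , -0.0130832 ]), 'grip_width': 0.0853287040713211}
0.0187
scene {'fov_y': 45.587138858737084, 'cx': 278.12519276275856, 'cy': 203.65484729475114, 'k1': 0.06337026484693324, 'R': array([[-0.81123005,  0.58451874, -0.01560919],
       [ 0.46168437,  0.62391509, -0.63053747],
       [-0.35882216, -0.51871746, -0.77600184]]), 't': array([ 0.39563438, -0.16448101,  1.53863649])}
top {'fov_y': 51.8751963838847, 'cx': 279.86732110548667, 'cy': 204.8724556759162, 'k1': 0.034017296610993564, 'R': array([[ 0.00883255, -0.99992763, -0.00816846],
       [-0.98785804, -0.00745826, -0.15518013],
       [ 0.15510798,  0.00943992, -0.98785242]]), 't': array([-0.00635194,  0.47574708,  1.24380796])}
wrist {'fov_y': 68.49646488033815, 'cx': 280.3710501888795, 'cy': 212.78225363495685, 'k1': -0.0058737651478112845, 'T_tool_cam': array([[-3.27014673e-05, -9.56816829e-01, -2.90691511e-01,
         7.52585905e-02],
       [ 9.99999961e-01, -1.11759104e-04,  2.55361862e-04,
        -1.87835532e-04],
       [-2.76821950e-04, -2.90691491e-01,  9.56816796e-01,
        -1.42426326e-01],
       [ 0.00000000e+00,  0.00000000e+00,  0.00000000e+00,
         1.00000000e+00]])}
```

View pics/a_scene.png

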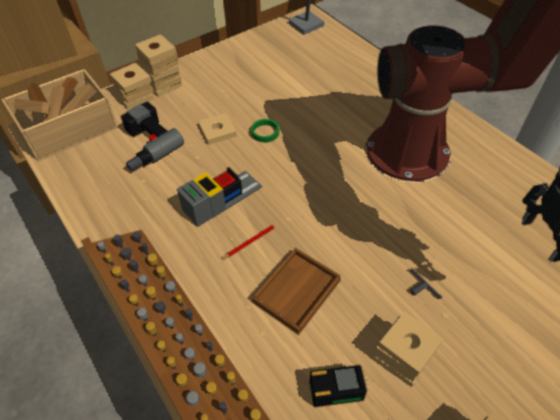

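View pics/a_top.png

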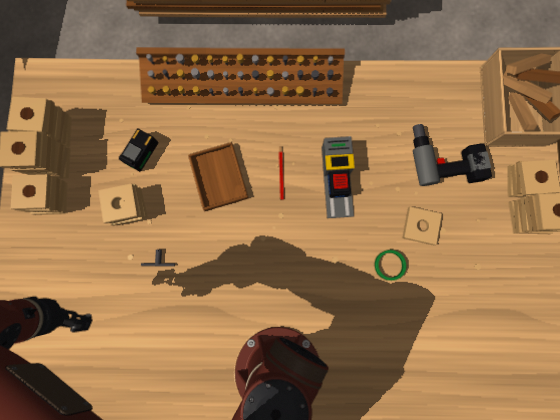

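View pics/a_wrist.png

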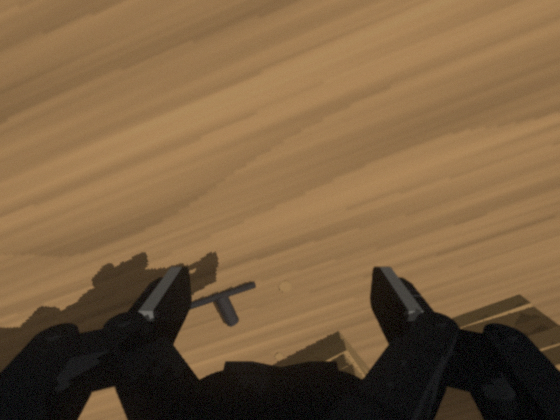

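The scene view shows the charger near (215,195) with its red release at (227,182), and the tray at (297,288). The top view shows the release at (341,181), the yellow cap at (340,160), the tray at (219,176) and the pencil at (282,173). Next I'll measure these.

```bash
cat > h.py <<'E'
import numpy as np, cv2
from station import env
from scipy.spatial.transform import Rotation as Ro
def cam(name,s=None):
    c=env.calibration(name); f=210/np.tan(np.radians(c['fov_y']/2))
    if name=='wrist':
        s=s or env.sense(); T=np.eye(4); T[:3,:3]=Ro.from_euler('xyz',s['eef_rot']).as_matrix(); T[:3,3]=s['ee_pos']
        M=T@c['T_tool_cam']; Rwc=M[:3,:3]; o=M[:3,3]
    else: Rwc=c['R'].T; o=-c['R'].T@c['t']
    return dict(f=f,c=np.array([c['cx'],c['cy']]),k=c['k1'],R=Rwc,o=o)
def ray(C,uv):
    d=(np.asarray(uv,float)-C['c'])/C['f']; u=d.copy()
    for _ in range(20): u=d/(1+C['k']*(u@u))
    v=C['R']@np.array([u[0],u[1],1]); return C['o'],v/np.linalg.norm(v)
def plane(C,uv,z):
    o,v=ray(C,uv); return o+v*(z-o[2])/v[2]
def tri(C1,p1,C2,p2):
    o1,v1=ray(C1,p1);o2,v2=ray(C2,p2)
    s,t=np.linalg.lstsq(np.c_[v1,-v2],o2-o1,rcond=None)[0]
    a=o1+s*v1;b=o2+t*v2; return (a+b)/2,np.linalg.norm(a-b)
def proj(C,X):
    p=C['R'].T@(np.asarray(X)-C['o']);u=p[:2]/p[2];return C['f']*u*(1+C['k']*(u@u))+C['c']
def hsv(im): return cv2.cvtColor(im,cv2.COLOR_RGB2HSV)
def blobs(m,box=None,amin=15):
    if box is not None:
        z=np.zeros_like(m);x0,y0,x1,y1=box;z[y0:y1,x0:x1]=m[y0:y1,x0:x1];m=z
    n,l,st,ce=cv2.connectedComponentsWithStats(m)
    return [(ce[i].round(2),st[i]) for i in range(1,n) if st[i][4]>=amin],l
def save(n,im,s=1,box=None):
    if box: im=im[box[1]:box[3],box[0]:box[2]]
    im=cv2.resize(im,None,fx=s,fy=s,interpolation=cv2.INTER_CUBIC)
    cv2.imwrite('pics/'+n,cv2.cvtColor(im,cv2.COLOR_RGB2BGR))
E
python3 - <<'E'
from h import *
I={}
for n,b in (('top',(300,130,380,225)),('scene',(170,155,270,230))):
    im=cv2.cvtColor(cv2.imread(f'pics/a_{n}.png'),cv2.COLOR_BGR2RGB);H=hsv(im)
    save(f'b_{n}.png',im,6,b)
    for nm,lo,hi in (('red',(0,190,110),(6,255,255)),('yel',(22,180,120),(32,255,255)),('blue',(105,120,40),(130,255,255))):
        bl,_=blobs(cv2.inRange(H,lo,hi),b)
        print(n,nm,bl)
E
```

```text
top red [(array([339.96, 180.67]), array([333, 174,  15,  15, 205], dtype=int32))]
top yel [(array([339.26, 161.79]), array([325, 154,  30,  16, 254], dtype=int32))]
top blue [(array([329.04, 183.58]), array([328, 175,   3,  19,  24], dtype=int32))]
scene red [(array([224.4 , 179.03]), array([215, 172,  20,  15, 174], dtype=int32))]
scene yel [(array([208.51, 184.18]), array([194, 173,  29,  24, 203], dtype=int32))]
scene blue [(array([232.31, 194.41]), array([224, 188,  17,  14,  95], dtype=int32))]
```

View pics/b_top.png

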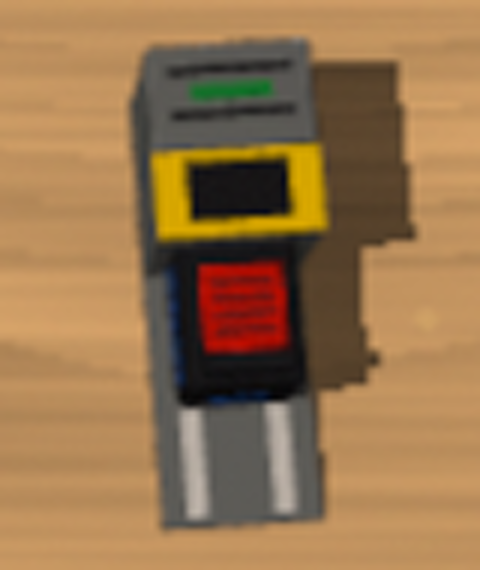

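View pics/b_scene.png

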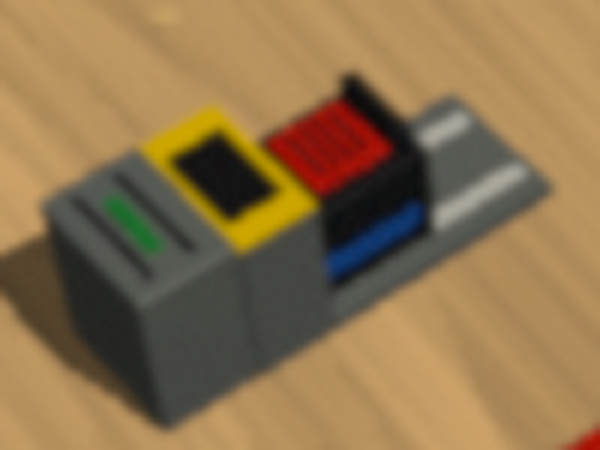

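Run:
```python
from h import *
T,S=cam('top'),cam('scene')
print('red',tri(T,(340,180.7),S,(224.4,179)))
print('yel cap',tri(T,(339.3,161.8),S,(208.5,184.2)))
# base plate front corners, top crop /6+offset
for p in ((161,527),(324,520)): print('plate',plane(T,(300+p[0]/6-.4,130+p[1]/6-.4),.008))
for p in ((152,148),(326,142),(157,240),(328,232)): print('cap',plane(T,(300+p[0]/6-.4,130+p[1]/6-.4),.091))
im=cv2.cvtColor(cv2.imread('pics/a_top.png'),cv2.COLOR_BGR2RGB)
save('c_tray.png',im,7,(180,135,260,215))
im=cv2.cvtColor(cv2.imread('pics/a_scene.png'),cv2.COLOR_BGR2RGB)
save('c_tray2.png',im,6,(240,240,350,335))
```

```text
red (array([ 0.54268283, -0.17670684,  0.06985624]), np.float64(0.001237933095301592))
yel cap (array([ 0.59423083, -0.17269323,  0.08692287]), np.float64(0.002490689249467767))
plate [ 0.44305234 -0.14301628  0.008     ]
plate [ 0.44725693 -0.22480257  0.008     ]
cap [ 0.6162767  -0.13184366  0.091     ]
cap [ 0.61970338 -0.21540959  0.091     ]
cap [ 0.57089454 -0.13393186  0.091     ]
cap [ 0.57531362 -0.21562802  0.091     ]
```

View pics/c_tray.png

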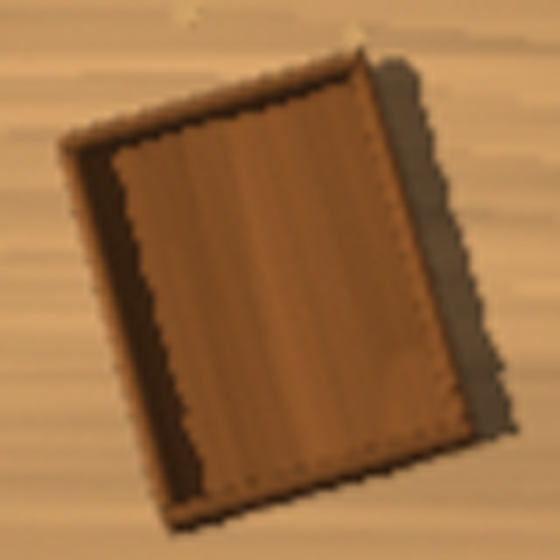

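View pics/c_tray2.png

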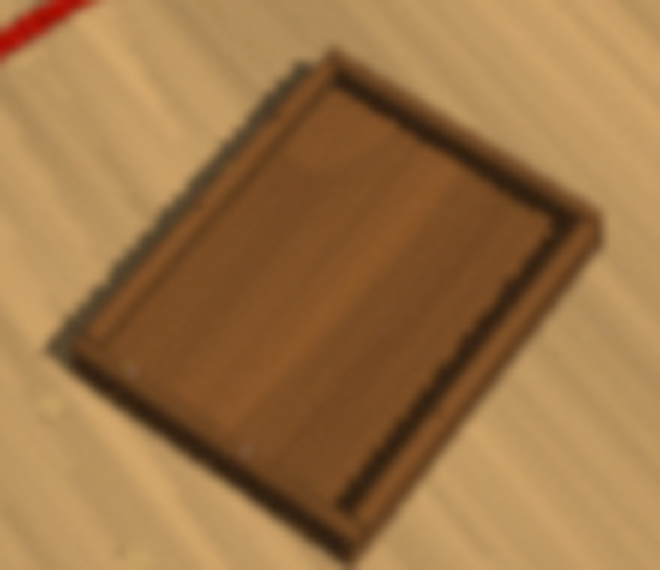

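```bash
cat >> h.py <<'E'
def go(pos,yaw=None,step=4.9):
    s=env.sense();R=Ro.from_euler('xyz',s['eef_rot']).as_matrix()
    d=np.asarray(pos)-s['ee_pos']; 
    y0=s['eef_rot'][2]
    if yaw is not None:
        dy=(yaw-y0+np.pi)%(2*np.pi)-np.pi; print('roll total',round(-dy,4))
        R2=Ro.from_euler('xyz',[np.pi,0,yaw]).as_matrix(); print('shift cm after turn',(R2.T@d*100).round(2),'rows',np.ceil(np.linalg.norm(d)*100/step))
    print('shift cm now axes',(R.T@d*100).round(2))
E
python3 - <<'E'
from h import *
T,S=cam('top'),cam('scene')
tp=[(360,55),(62,145),(172,525),(475,435)]; sp=[(78,350),(350,550),(600,220),(335,55)]
P=[]
for a,b in zip(tp,sp):
    a=(180+a[0]/7-.4,135+a[1]/7-.4);b=(240+b[0]/6-.4,240+b[1]/6-.4)
    X,e=tri(T,a,S,b);Y=plane(T,a,.028);Z=plane(S,b,.028);P.append(Y);print(X.round(4),round(e,4),Y.round(4),Z.round(4))
P=np.array(P);print('c',P.mean(0), [np.linalg.norm(P[i]-P[(i+1)%4]).round(4) for i in range(4)])
for i in (1,3):
  d=P[i]-P[(i+1)%4];print('yaw',np.degrees(np.arctan2(d[1],d[0])))
go([.44,.19,.25],.054-np.pi)
E
```

```text
[0.6715 0.1499 0.0197] 0.0008 [0.6692 0.1486 0.028 ] [0.6734 0.1542 0.028 ]
[0.6323 0.2802 0.0128] 0.0012 [0.6277 0.2771 0.028 ] [0.6372 0.2852 0.028 ]
[0.4627 0.226  0.0158] 0.0009 [0.4612 0.2234 0.028 ] [0.4679 0.2313 0.028 ]
[0.5025 0.0964 0.0174] 0.0015 [0.5012 0.095  0.028 ] [0.5064 0.1026 0.028 ]
c [0.56483205 0.18603711 0.028     ] [np.float64(0.135), np.float64(0.1749), np.float64(0.1344), np.float64(0.1764)]
yaw 17.870302596927043
yaw -162.30800027296272
roll total -0.4158
shift cm after turn [-23.77 -31.4   -1.91] rows 9.0
shift cm now axes [-34.43 -19.12  -1.89]
```

Emit:
apply_moves:
  moves:
    - {"jaw": 1, "linear": [0, 0, -0.5], "roll": -0.14}
    - {"jaw": 1, "linear": [0, 0, -0.5], "roll": -0.14}
    - {"jaw": 1, "linear": [0, 0, -0.5], "roll": -0.136}
    - {"jaw": 1, "linear": [-3, -3.9, -0.1], "roll": 0}
    - {"jaw": 1, "linear": [-3, -3.9, -0.1], "roll": 0}
    - {"jaw": 1, "linear": [-3, -3.9, -0.1], "roll": 0}
    - {"jaw": 1, "linear": [-3, -3.9, -0.1], "roll": 0}
    - {"jaw": 1, "linear": [-3, -3.9, 0], "roll": 0}

```text
t: 0.95
ee_pos: [0.347, 0.3028, 0.2504]
eef_rot: [3.141, 0.0, -3.087]
wrist_force: [-0.1, 0.6, -0.1]
grip_width: -0.0
```

Emit:
apply_moves:
  moves:
    - {"jaw": 1, "linear": [-3, -3.9, 0], "roll": 0}
    - {"jaw": 1, "linear": [-3, -3.9, 0], "roll": 0}
    - {"jaw": 1, "linear": [-2.8, -4.1, 0], "roll": 0}
    - {"jaw": 1, "linear": [0, 0, 0], "roll": 0}
    - {"jaw": 1, "linear": [0, 0, 0], "roll": 0}

```text
t: 1.45
ee_pos: [0.4407, 0.1893, 0.2499]
eef_rot: [3.142, -0.001, -3.09]
wrist_force: [-0.5, 0.2, 0.4]
grip_width: 0.0
```

Run:
```python
from h import *
import pickle
s=env.sense();print(s['t'],s['ee_pos'],s['eef_rot'],s['wrist_force'],s['qd'].round(3))
im=env.grab_frame('wrist');pickle.dump((s,im),open('w1.pkl','wb'));save('w1.png',im)
```

```text
1.45 [0.44074188 0.18932655 0.24993723] [ 3.14155625e+00 -1.02302936e-03 -3.09033665e+00] [-0.46967823  0.18941448  0.43453355] [ 0.05  -0.01  -0.01   0.004  0.003  0.01 ]
```

View pics/w1.png

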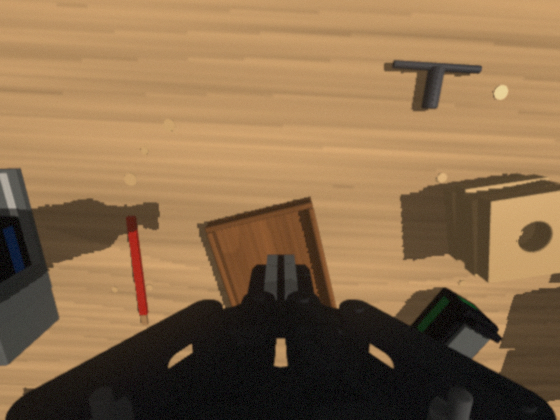

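Run:
```python
from h import *
import pickle
s,im=pickle.load(open('w1.pkl','rb'));save('w1z.png',im,5,(190,185,345,300))
```

```text
(no output)
```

View pics/w1z.png

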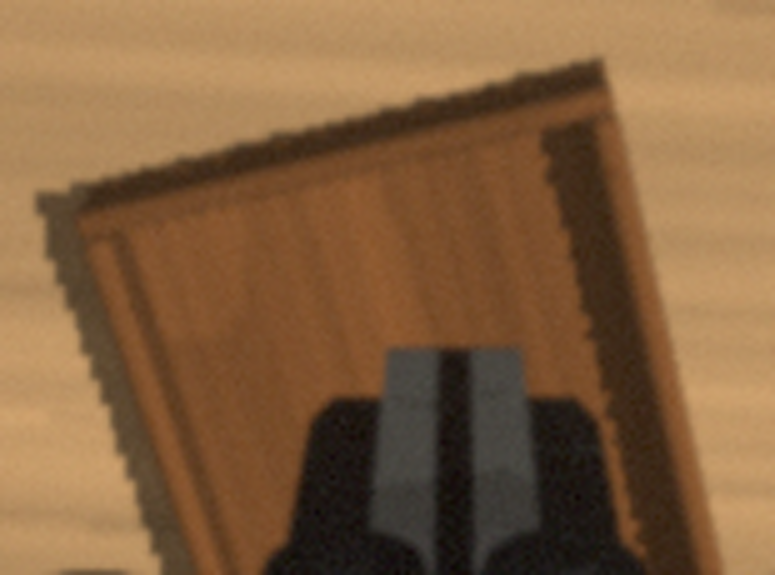

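Run:
```python
from h import *
import pickle
s,im=pickle.load(open('w1.pkl','rb'));C=cam('wrist',s);T,S=cam('top'),cam('scene')
f=lambda p:(190+p[0]/5-.4,185+p[1]/5-.4)
tp=[(475,435),(172,525)]; sp=[(335,55),(600,220)]
Q=[]
for p,a,b in zip([(80,212),(612,88)],tp,sp):
    a=(180+a[0]/7-.4,135+a[1]/7-.4);b=(240+b[0]/6-.4,240+b[1]/6-.4)
    Y=plane(C,f(p),.028);Q.append(Y);print(Y,tri(C,f(p),T,a),tri(C,f(p),S,b))
d=Q[1]-Q[0];L=np.linalg.norm(d);d/=L;n=np.array([d[1],-d[0],0]);print(L,np.degrees(np.arctan2(n[1],n[0])),'c',(Q[0]+Q[1])/2+.09*n)
for p in ((715,560),(190,560)):
    Z=plane(C,f(p),.028);i=0 if p[0]<400 else 1;e=Z-Q[i];print(np.degrees(np.arctan2(e[1],e[0])))
go([.40,-.187,.25],.054-np.pi)
```

```text
[0.49930478 0.09901965 0.028     ] (array([0.5033976 , 0.09614243, 0.01630054]), np.float64(0.00042765753280723324)) (array([0.502565  , 0.09717772, 0.01860389]), np.float64(0.0008128930491693604))
[0.46049129 0.22948659 0.028     ] (array([ 4.66559578e-01,  2.30811901e-01, -3.35281749e-04]), np.float64(0.004781991681534746)) (array([0.46345533, 0.2292672 , 0.02008513]), np.float64(0.0029565524528362723))
0.13611800669408897 16.56756982997201 c [0.56616161 0.18991625 0.028     ]
16.481631472383913
15.759812479438875
roll total -0.0008
shift cm after turn [  6.04 -37.45   0.  ] rows 8.0
shift cm now axes [  6.01 -37.46   0.  ]
```

Run:
```python
from h import *
go([.535,-.178,.25],.054-np.pi)
```

```text
roll total -0.0008
shift cm after turn [ -7.49 -37.28   0.  ] rows 8.0
shift cm now axes [-7.510e+00 -3.728e+01 -1.000e-02]
```

Emit:
apply_moves:
  moves:
    - {"jaw": 1, "linear": [-0.94, -4.66, 0], "roll": 0}
    - {"jaw": 1, "linear": [-0.94, -4.66, 0], "roll": 0}
    - {"jaw": 1, "linear": [-0.94, -4.66, 0], "roll": 0}
    - {"jaw": 1, "linear": [-0.94, -4.66, 0], "roll": 0}
    - {"jaw": 1, "linear": [-0.94, -4.66, 0], "roll": 0}
    - {"jaw": 1, "linear": [-0.94, -4.66, 0], "roll": 0}
    - {"jaw": 1, "linear": [-0.94, -4.66, 0], "roll": 0}
    - {"jaw": 1, "linear": [-0.94, -4.66, 0], "roll": 0}

```text
t: 2.3
ee_pos: [0.5362, -0.1778, 0.2504]
eef_rot: [3.141, 0.0, -3.085]
wrist_force: [1.5, 0.7, 0.3]
grip_width: -0.0004
```

Emit:
apply_moves:
  moves:
    - {"jaw": 1, "linear": [0, 0, 0], "roll": 0}
    - {"jaw": 1, "linear": [0, 0, 0], "roll": 0}
    - {"jaw": 1, "linear": [0, 0, 0], "roll": 0}

```text
t: 2.6
ee_pos: [0.5356, -0.1759, 0.2503]
eef_rot: [3.141, -0.0, -3.085]
wrist_force: [-0.7, -0.6, 0.3]
grip_width: 0.0001
```

Run:
```python
from h import *
import pickle
s=env.sense();print(s['t'],s['ee_pos'],s['eef_rot'],s['wrist_force'],s['qd'].round(3))
im=env.grab_frame('wrist');pickle.dump((s,im),open('w2.pkl','wb'));save('w2.png',im);save('w2z.png',im,3.5,(180,40,400,210))
```

```text
2.6 [ 0.53564596 -0.1758813   0.2502663 ] [ 3.14091393e+00 -4.72615821e-04 -3.08534643e+00] [-0.66460028 -0.55919089  0.27208282] [ 0.007 -0.011 -0.003 -0.001 -0.002 -0.003]
```

View pics/w2.png

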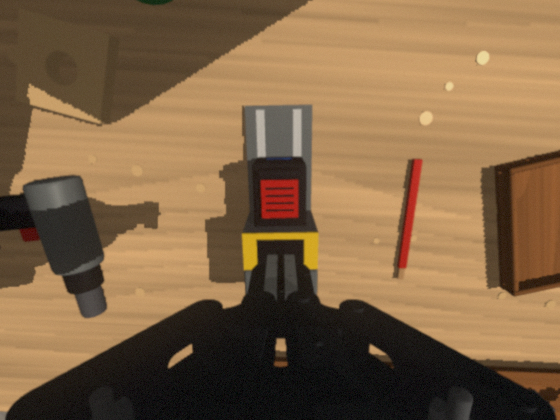

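Run:
```python
from h import *
import pickle
s,im=pickle.load(open('w2.pkl','rb'));save('w2z.png',im,6,(230,95,330,225+10))
m=cv2.inRange(hsv(im),(0,150,80),(6,255,255));m=cv2.morphologyEx(m,cv2.MORPH_CLOSE,np.ones((5,5)))
bl,l=blobs(m,(240,150,330,230));print(bl)
C=cam('wrist',s);T,S=cam('top'),cam('scene')
c=max(bl,key=lambda b:b[1][4])
ct=cv2.findContours(m[150:230,240:330],cv2.RETR_EXTERNAL,cv2.CHAIN_APPROX_NONE)[0];r=cv2.minAreaRect(max(ct,key=len));p=np.array(r[0])+[240,150];print(r)
print(plane(C,p,.074),tri(C,p,T,(340,180.7)),tri(C,p,S,(224.4,179)))
```

```text
[(array([279.21, 198.24]), array([ 260,  179,   39,   40, 1519], dtype=int32))]
((39.0, 48.5), (39.0, 38.0), 90.0)
[ 0.5413435  -0.17649816  0.074     ] (array([ 0.54206   , -0.17659515,  0.07293027]), np.float64(0.0008911020457629357)) (array([ 0.54232673, -0.17637878,  0.06973206]), np.float64(0.00023923913285566636))
```

View pics/w2z.png

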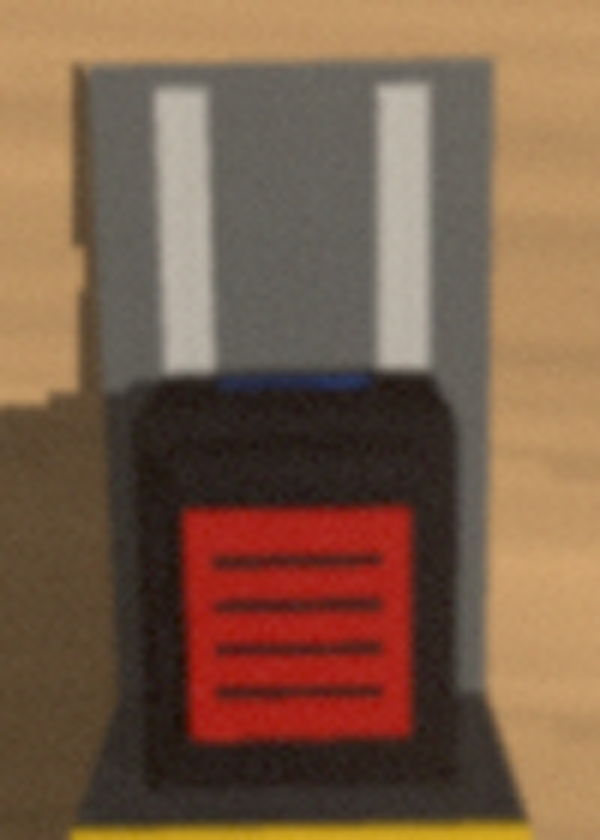

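Run:
```python
from h import *
import pickle
s,im=pickle.load(open('w2.pkl','rb'));C=cam('wrist',s)
f=lambda p:(230+p[0]/6-.4,95+p[1]/6-.4)
def dirn(p,q,z):
    a,b=plane(C,f(p),z),plane(C,f(q),z);d=b-a;return a.round(4),b.round(4),np.degrees(np.arctan2(d[1],d[0])).round(2),np.linalg.norm(d).round(4)
print('strips');[print(dirn(p,q,.008)) for p,q in (((155,92),(164,370)),((209,90),(215,370)),((376,85),(377,365)),((430,85),(430,365)))]
print('plate front',dirn((91,66),(492,62),.008))
print('plate sides',dirn((491,62),(486,690),.008))
print('cap front',dirn((70,830),(530,822),.091),'lower',dirn((75,823),(527,820),.069))
print('red',dirn((182,511),(410,507),.074),dirn((190,743),(412,738),.074),dirn((182,511),(190,743),.074),dirn((410,507),(412,738),.074))
c=(plane(C,f((91,66)),.008)+plane(C,f((492,62)),.008))/2
print(c)
```

```text
strips
(array([ 0.4517, -0.2096,  0.008 ]), array([ 0.5059, -0.2059,  0.008 ]), np.float64(3.84), np.float64(0.0544))
(array([ 0.4507, -0.1989,  0.008 ]), array([ 0.5053, -0.1954,  0.008 ]), np.float64(3.66), np.float64(0.0547))
(array([ 0.4479, -0.1661,  0.008 ]), array([ 0.5024, -0.1622,  0.008 ]), np.float64(4.07), np.float64(0.0547))
(array([ 0.4473, -0.1555,  0.008 ]), array([ 0.5018, -0.1513,  0.008 ]), np.float64(4.34), np.float64(0.0547))
plate front (array([ 0.4475, -0.2223,  0.008 ]), array([ 0.4424, -0.1436,  0.008 ]), np.float64(93.76), np.float64(0.0788))
plate sides (array([ 0.4424, -0.1438,  0.008 ]), array([ 0.5706, -0.1339,  0.008 ]), np.float64(4.4), np.float64(0.1286))
cap front (array([ 0.5762, -0.2139,  0.091 ]), array([ 0.5703, -0.1342,  0.091 ]), np.float64(94.25), np.float64(0.0799)) lower (array([ 0.5832, -0.2155,  0.069 ]), array([ 0.5779, -0.1315,  0.069 ]), np.float64(93.59), np.float64(0.0842))
red (array([ 0.5223, -0.1975,  0.074 ]), array([ 0.5194, -0.1579,  0.074 ]), np.float64(94.22), np.float64(0.0397)) (array([ 0.5647, -0.1945,  0.074 ]), array([ 0.5615, -0.1545,  0.074 ]), np.float64(94.55), np.float64(0.0402)) (array([ 0.5223, -0.1975,  0.074 ]), array([ 0.5647, -0.1945,  0.074 ]), np.float64(4.07), np.float64(0.0425)) (array([ 0.5194, -0.1579,  0.074 ]), array([ 0.5615, -0.1545,  0.074 ]), np.float64(4.66), np.float64(0.0423))
[ 0.44494169 -0.1829547   0.008     ]
```

Run:
```python
from h import *
go([.534,-.1768,.085],.0715-np.pi)
```

```text
roll total -0.0149
shift cm after turn [ 0.17 -0.09 16.54] rows 4.0
shift cm now axes [ 0.17 -0.1  16.54]
```

Emit:
apply_moves:
  moves:
    - {"jaw": 1, "linear": [0.1, -0.1, 4], "roll": -0.015}
    - {"jaw": 1, "linear": [0.07, 0, 4], "roll": 0}
    - {"jaw": 1, "linear": [0, 0, 4], "roll": 0}
    - {"jaw": 1, "linear": [0, 0, 2.5], "roll": 0}
    - {"jaw": 1, "linear": [0, 0, 1.5], "roll": 0}
    - {"jaw": 1, "linear": [0, 0, 0.5], "roll": 0}
    - {"jaw": 1, "linear": [0, 0, 0], "roll": 0}
    - {"jaw": 1, "linear": [0, 0, 0], "roll": 0}

```text
t: 3.45
ee_pos: [0.5348, -0.1786, 0.0864]
eef_rot: [-3.141, 0.001, -3.071]
wrist_force: [0.7, 0.4, 0.7]
grip_width: -0.0003
```

Run:
```python
from h import *
import pickle
s=env.sense();print(s['t'],s['ee_pos'],s['eef_rot'],s['wrist_force'])
im=env.grab_frame('wrist');pickle.dump((s,im),open('w3.pkl','wb'));save('w3.png',im)
im=env.grab_frame('scene');save('w3s.png',im,5,(150,120,280,230))
```

```text
3.45 [ 0.53479541 -0.17858495  0.08640528] [-3.14085756e+00  1.28510166e-03 -3.07143822e+00] [0.6625887  0.42146902 0.71646284]
```

View pics/w3.png

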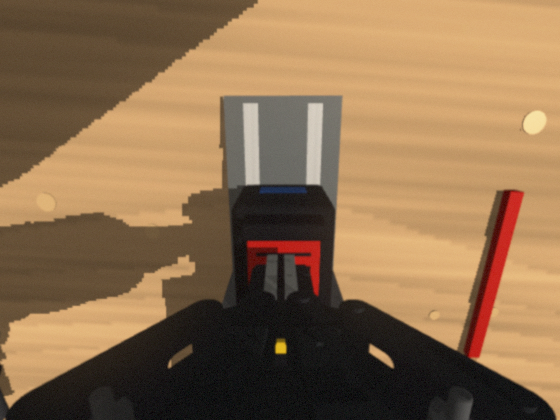

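View pics/w3s.png

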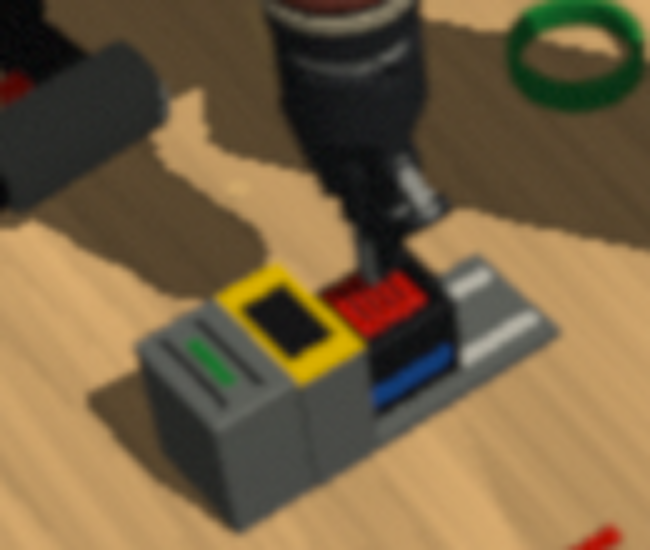

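Emit:
apply_moves:
  moves:
    - {"jaw": 1, "linear": [0, 0, 0.5], "roll": 0}
    - {"jaw": 1, "linear": [0, 0, 0.3], "roll": 0}
    - {"jaw": 1, "linear": [0, 0, 0.2], "roll": 0}
    - {"jaw": 1, "linear": [0, 0, 0.2], "roll": 0}
    - {"jaw": 1, "linear": [0, 0, 0], "roll": 0}

```text
t: 4.05
ee_pos: [0.534, -0.1789, 0.0733]
eef_rot: [3.142, -0.0, -3.072]
wrist_force: [-1.9, 0.7, 4.5]
grip_width: 0.0001
```

Emit:
apply_moves:
  moves:
    - {"jaw": 1, "linear": [0, 0, 0.1], "roll": 0}
    - {"jaw": 1, "linear": [0, 0, 0.1], "roll": 0}
    - {"jaw": 1, "linear": [0, 0, 0.1], "roll": 0}
    - {"jaw": 1, "linear": [0, 0, 0], "roll": 0}

```text
t: 4.45
ee_pos: [0.534, -0.179, 0.0708]
eef_rot: [-3.141, -0.0, -3.072]
wrist_force: [-3.2, 1.5, 9.2]
grip_width: 0.0001
```

Emit:
apply_moves:
  moves:
    - {"jaw": 1, "linear": [0, 0, 0.1], "roll": 0}
    - {"jaw": 1, "linear": [0, 0, 0.1], "roll": 0}
    - {"jaw": 1, "linear": [0, 0, 0], "roll": 0}

```text
t: 4.75
ee_pos: [0.534, -0.179, 0.069]
eef_rot: [-3.141, 0.0, -3.072]
wrist_force: [-4.0, 1.7, 11.6]
grip_width: 0.0002
```

Emit:
apply_moves:
  moves:
    - {"jaw": 1, "linear": [0, 0, 0.05], "roll": 0}
    - {"jaw": 1, "linear": [0, 0, 0.05], "roll": 0}
    - {"jaw": 1, "linear": [0, 0, 0], "roll": 0}

```text
t: 5.05
ee_pos: [0.534, -0.179, 0.0685]
eef_rot: [-3.141, 0.0, -3.073]
wrist_force: [-5.2, 2.0, 15.5]
grip_width: -0.0001
```

Emit:
apply_moves:
  moves:
    - {"jaw": 1, "linear": [0.2, 0, 0], "roll": 0}
    - {"jaw": 1, "linear": [0.2, 0, 0], "roll": 0}
    - {"jaw": 1, "linear": [0.2, 0, 0], "roll": 0}
    - {"jaw": 1, "linear": [0, 0, 0], "roll": 0}

```text
t: 5.45
ee_pos: [0.5312, -0.1801, 0.0693]
eef_rot: [-3.14, 0.006, -3.072]
wrist_force: [4.6, 2.3, 11.1]
grip_width: -0.0003
```

Emit:
apply_moves:
  moves:
    - {"jaw": 1, "linear": [0, 0, 0.1], "roll": 0}
    - {"jaw": 1, "linear": [0, 0, 0.05], "roll": 0}
    - {"jaw": 1, "linear": [0, 0, 0], "roll": 0}

```text
t: 5.75
ee_pos: [0.5313, -0.1801, 0.0684]
eef_rot: [-3.139, 0.006, -3.072]
wrist_force: [2.5, 3.0, 19.1]
grip_width: -0.0002
```

Emit:
apply_moves:
  moves:
    - {"jaw": 1, "linear": [0.2, 0, 0], "roll": 0}
    - {"jaw": 1, "linear": [0.2, 0, 0], "roll": 0}
    - {"jaw": 1, "linear": [0, 0, 0], "roll": 0}

```text
t: 6.05
ee_pos: [0.5283, -0.1807, 0.0684]
eef_rot: [-3.139, 0.008, -3.072]
wrist_force: [6.2, 1.7, 14.6]
grip_width: 0.0001
```

Emit:
apply_moves:
  moves:
    - {"jaw": 1, "linear": [0.2, 0, 0.02], "roll": 0}
    - {"jaw": 1, "linear": [0.2, 0, 0], "roll": 0}
    - {"jaw": 1, "linear": [0, 0, 0], "roll": 0}

```text
t: 6.35
ee_pos: [0.5246, -0.1812, 0.0684]
eef_rot: [-3.139, 0.009, -3.072]
wrist_force: [6.9, 2.4, 15.3]
grip_width: 0.0
```

Run:
```python
from h import *
im=env.grab_frame('wrist');save('w4.png',im)
```

```text
(no output)
```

View pics/w4.png

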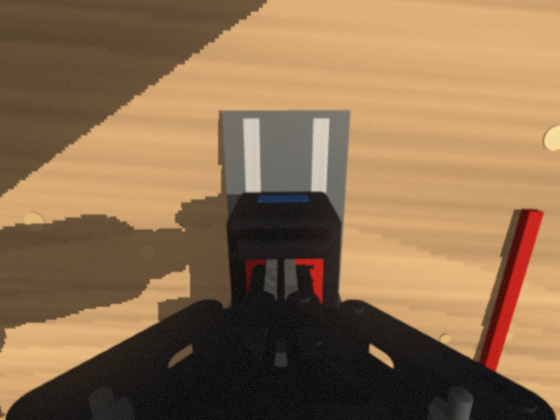

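Emit:
apply_moves:
  moves:
    - {"jaw": 1, "linear": [0.25, 0, 0], "roll": 0}
    - {"jaw": 1, "linear": [0.25, 0, 0], "roll": 0}
    - {"jaw": 1, "linear": [0.25, 0, 0], "roll": 0}
    - {"jaw": 1, "linear": [0.25, 0, 0], "roll": 0}

```text
t: 6.8
ee_pos: [0.515, -0.182, 0.0684]
eef_rot: [-3.138, 0.009, -3.072]
wrist_force: [7.8, 2.0, 14.2]
grip_width: -0.0
```

Emit:
apply_moves:
  moves:
    - {"jaw": 1, "linear": [0.3, 0, 0.02], "roll": 0}
    - {"jaw": 1, "linear": [0.3, 0, 0], "roll": 0}
    - {"jaw": 1, "linear": [0.3, 0, 0], "roll": 0}
    - {"jaw": 1, "linear": [0.3, 0, 0], "roll": 0}

```text
t: 7.2
ee_pos: [0.5033, -0.183, 0.0684]
eef_rot: [-3.138, 0.01, -3.072]
wrist_force: [8.4, 1.1, 16.2]
grip_width: -0.0002
```

Emit:
apply_moves:
  moves:
    - {"jaw": 1, "linear": [0.3, 0, 0.02], "roll": 0}
    - {"jaw": 1, "linear": [0.3, 0, 0], "roll": 0}
    - {"jaw": 1, "linear": [0.3, 0, 0], "roll": 0}
    - {"jaw": 1, "linear": [0.3, 0, 0], "roll": 0}

```text
t: 7.6
ee_pos: [0.4917, -0.1841, 0.0684]
eef_rot: [-3.137, 0.011, -3.072]
wrist_force: [9.2, 0.8, 18.4]
grip_width: 0.0003
```

Emit:
apply_moves:
  moves:
    - {"jaw": 1, "linear": [0.3, 0, -0.02], "roll": 0}
    - {"jaw": 1, "linear": [0.3, 0, 0], "roll": 0}
    - {"jaw": 1, "linear": [0.3, 0, 0], "roll": 0}
    - {"jaw": 1, "linear": [0.3, 0, 0], "roll": 0}
    - {"jaw": 1, "linear": [0.2, 0, 0], "roll": 0}
    - {"jaw": 1, "linear": [0, 0, 0], "roll": 0}

```text
t: 8.2
ee_pos: [0.4772, -0.1851, 0.0683]
eef_rot: [-3.137, 0.01, -3.072]
wrist_force: [7.5, 0.4, 17.8]
grip_width: 0.0
```

Run:
```python
from h import *
im=env.grab_frame('wrist');save('w5.png',im)
im=env.grab_frame('scene');save('w5s.png',im,5,(150,120,280,230))
```

```text
(no output)
```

View pics/w5.png

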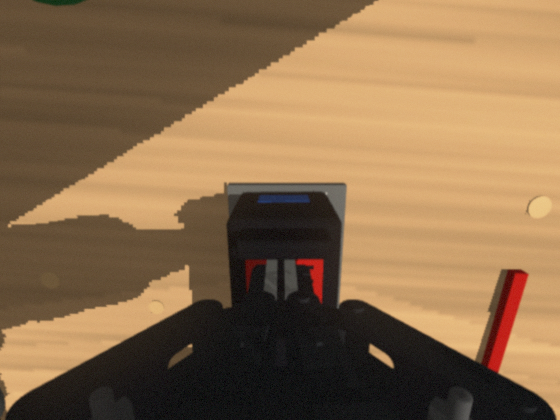

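View pics/w5s.png

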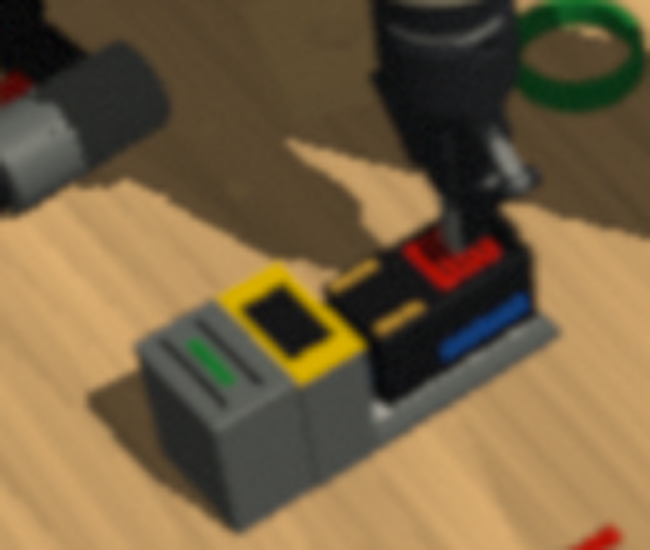

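Emit:
apply_moves:
  moves:
    - {"jaw": 1, "linear": [-0.2, 0, -0.2], "roll": 0}
    - {"jaw": 1, "linear": [0, 0, -0.5], "roll": 0}
    - {"jaw": 1, "linear": [0, 0, -2], "roll": 0}
    - {"jaw": 0, "linear": [0, 0, -4], "roll": 0}
    - {"jaw": -1, "linear": [0, 0, -4.5], "roll": 0}
    - {"jaw": -1, "linear": [-1, 0, -4.5], "roll": 0}
    - {"jaw": -1, "linear": [-2, 0, -2], "roll": 0}
    - {"jaw": -1, "linear": [0, 0, 0], "roll": 0}

```text
t: 9.1
ee_pos: [0.5074, -0.1819, 0.2456]
eef_rot: [-3.138, 0.006, -3.072]
wrist_force: [0.0, -0.6, -0.1]
grip_width: 0.0721
```

Emit:
apply_moves:
  moves:
    - {"jaw": -1, "linear": [0, 0, 0], "roll": 0}
    - {"jaw": -1, "linear": [0, 0, 0], "roll": 0}

```text
t: 9.3
ee_pos: [0.503, -0.1806, 0.2409]
eef_rot: [3.14, -0.002, -3.072]
wrist_force: [-0.1, 0.6, 0.4]
grip_width: 0.0852
```

Run:
```python
from h import *
import pickle
s=env.sense();print(s['t'],s['ee_pos'],s['eef_rot'],s['wrist_force'],s['qd'].round(3))
im=env.grab_frame('wrist');pickle.dump((s,im),open('w6.pkl','wb'));save('w6.png',im);save('w6z.png',im,5,(210,90,360,210))
```

```text
9.3 [ 0.50295921 -0.18057193  0.24091225] [ 3.14022399e+00 -2.48869237e-03 -3.07242247e+00] [-0.06104938  0.55322253  0.41112225] [-0.003  0.003 -0.003  0.002  0.     0.   ]
```

View pics/w6.png

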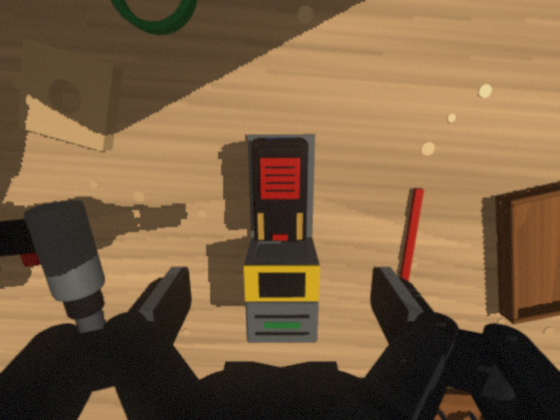

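View pics/w6z.png

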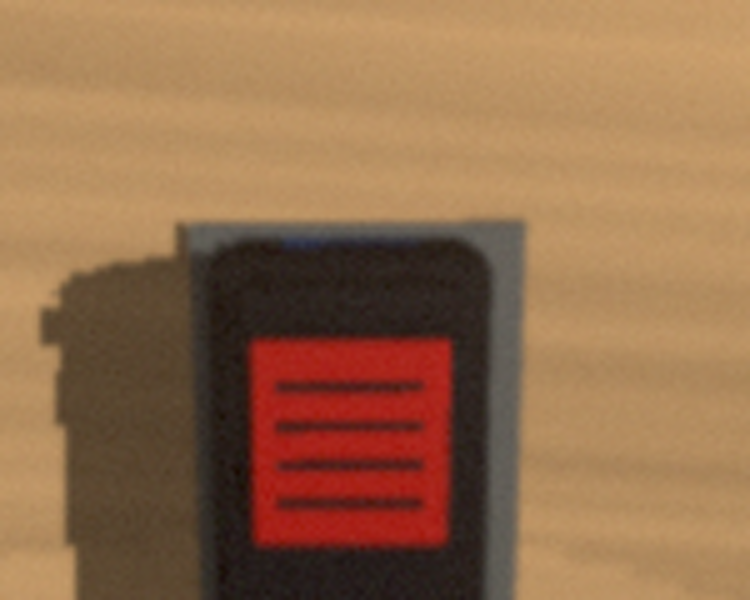

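The pack is out with its release back up at (280,178), and its rear is clear of the head. Next I'll work out the grasp pose.

Run:
```python
from h import *
import pickle
s,im=pickle.load(open('w6.pkl','rb'));C=cam('wrist',s);T=cam('top')
def rc(im,box):
    m=cv2.inRange(hsv(im),(0,150,80),(6,255,255));m=cv2.morphologyEx(m,cv2.MORPH_CLOSE,np.ones((5,5)))
    b,_=blobs(m,box);b=max(b,key=lambda b:b[1][4]);print(b);return b[0]
p=rc(im,(240,140,320,215))
t=env.grab_frame('top');save('t6.png',t,6,(290,130,390,230));
f=lambda p:(210+p[0]/5-.4,90+p[1]/5-.4)
print('rel',plane(C,p,.074))
S=cam('scene');im2=env.grab_frame('scene');p2=rc(im2,(200,150,270,210));print(tri(C,p,S,p2))
q=[plane(C,f(a),.074) for a in ((248,338),(452,338),(250,548),(449,548))];
for a,b in ((0,1),(2,3),(0,2),(1,3)):
    d=q[b]-q[a];print(np.degrees(np.arctan2(d[1],d[0])),np.linalg.norm(d))
w=[plane(C,f(a),.068) for a in ((207,300),(492,300),(204,560),(488,560))];print('case mid',(w[0]+w[1])/2,np.linalg.norm(w[1]-w[0]),(w[2]+w[3])/2,np.linalg.norm(w[2]-w[3]))
# tray near-right corner in w1,w6
s1,_=pickle.load(open('w1.pkl','rb'));C1=cam('wrist',s1)
print('tray corner',tri(C,(497,194),C1,(205.6,227)))
save('w6t.png',im,6,(470,160,560,260))
```

```text
(array([279.7 , 177.84]), array([ 260,  157,   41,   43, 1727], dtype=int32))
rel [ 0.48438503 -0.18189847  0.074     ]
(array([240.39, 169.12]), array([230, 162,  21,  16, 193], dtype=int32))
(array([ 0.48562094, -0.18200694,  0.06853011]), np.float64(0.0005964802610869321))
93.9463818246216 0.040566700069880286
93.92938017314366 0.04116788216299977
3.3820316326115942 0.0430421628708295
4.182247910406623 0.043052655699690835
case mid [ 0.45683914 -0.18398431  0.068     ] 0.05737282506340877 [ 0.51084084 -0.18103026  0.068     ] 0.060030658776997835
tray corner (array([0.50215735, 0.09386604, 0.00805281]), np.float64(0.008521008146757587))
```

View pics/w6t.png

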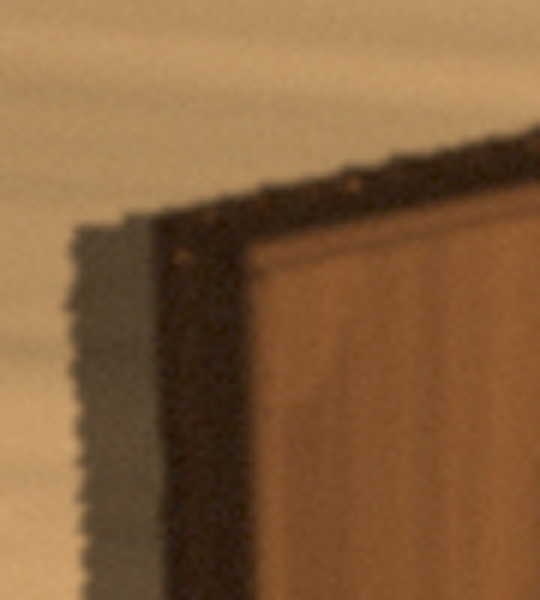

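View pics/t6.png

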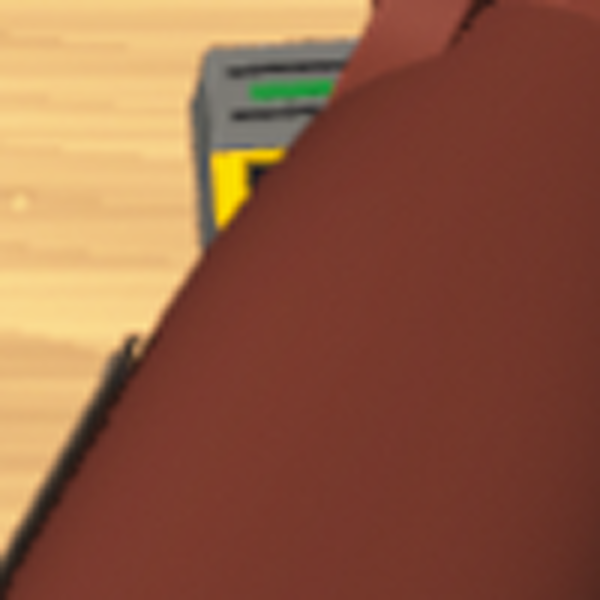

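Run:
```python
from h import *
import pickle
s,im=pickle.load(open('w6.pkl','rb'));C=cam('wrist',s)
s1,_=pickle.load(open('w1.pkl','rb'));C1=cam('wrist',s1)
print('tray corner',tri(C,(510.6,199.6),C1,(205.6,227)),plane(C,(510.6,199.6),.028),plane(C1,(205.6,227),.028))
go([.502,-.1807,.026],.071-np.pi)
```

```text
tray corner (array([0.50052274, 0.0982449 , 0.02466194]), np.float64(2.201550461221543e-05)) [0.49983939 0.0955987  0.028     ] [0.49931067 0.09903899 0.028     ]
roll total -0.0021
shift cm after turn [1.200e-01 1.000e-02 2.154e+01] rows 5.0
shift cm now axes [ 8.000e-02 -1.000e-02  2.154e+01]
```

Emit:
apply_moves:
  moves:
    - {"jaw": -1, "linear": [0.1, 0, 4], "roll": 0}
    - {"jaw": -1, "linear": [0, 0, 4], "roll": 0}
    - {"jaw": -1, "linear": [0, 0, 4], "roll": 0}
    - {"jaw": -1, "linear": [0, 0, 2], "roll": 0}
    - {"jaw": -1, "linear": [0, 0, 1], "roll": 0}
    - {"jaw": -1, "linear": [0, 0, 0], "roll": 0}

```text
t: 10.05
ee_pos: [0.5022, -0.1807, 0.0913]
eef_rot: [3.14, -0.002, -3.073]
wrist_force: [-0.8, -0.7, 1.4]
grip_width: 0.0852
```

Emit:
apply_moves:
  moves:
    - {"jaw": -1, "linear": [0, 0, 1], "roll": 0}
    - {"jaw": -1, "linear": [0, 0, 1.5], "roll": 0}
    - {"jaw": -1, "linear": [0, 0, 1.5], "roll": 0}
    - {"jaw": -1, "linear": [0, 0, 1.5], "roll": 0}
    - {"jaw": -1, "linear": [0, 0, 0.8], "roll": 0}
    - {"jaw": -1, "linear": [0, 0, 0], "roll": 0}
    - {"jaw": -1, "linear": [0, 0, 0], "roll": 0}

```text
t: 10.75
ee_pos: [0.5037, -0.1813, 0.0301]
eef_rot: [-3.141, 0.001, -3.072]
wrist_force: [0.6, -0.5, -0.4]
grip_width: 0.0852
```

Run:
```python
from h import *
im=env.grab_frame('wrist');save('w7.png',im)
```

```text
(no output)
```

View pics/w7.png

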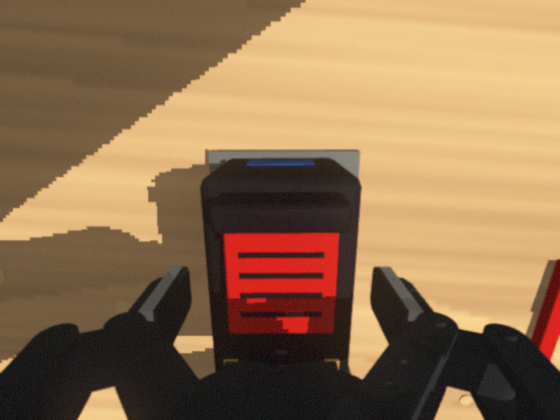

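Emit:
apply_moves:
  grip_force: 50
  moves:
    - {"jaw": -0.2, "linear": [0, 0, 0], "roll": 0}
    - {"jaw": 0, "linear": [0, 0, 0], "roll": 0}
    - {"jaw": 0.4, "linear": [0, 0, 0], "roll": 0}
    - {"jaw": 1, "linear": [0, 0, 0], "roll": 0}
    - {"jaw": 1, "linear": [0, 0, 0], "roll": 0}
    - {"jaw": 1, "linear": [0, 0, 0], "roll": 0}

```text
t: 11.4
ee_pos: [0.5036, -0.1812, 0.0301]
eef_rot: [-3.141, 0.001, -3.072]
wrist_force: [-0.7, 0.7, 5.7]
grip_width: 0.0579
```

Emit:
apply_moves:
  moves:
    - {"jaw": 1, "linear": [0, 0, -0.3], "roll": 0}
    - {"jaw": 1, "linear": [0, 0, -0.7], "roll": 0}
    - {"jaw": 1, "linear": [0, 0, -1], "roll": 0}
    - {"jaw": 1, "linear": [0, 0, 0], "roll": 0}

```text
t: 11.8
ee_pos: [0.5041, -0.1815, 0.0509]
eef_rot: [-3.14, 0.002, -3.072]
wrist_force: [1.4, 0.4, -4.4]
grip_width: 0.0571
```

Emit:
apply_moves:
  moves:
    - {"jaw": 1, "linear": [0, 0, -1.5], "roll": 0}
    - {"jaw": 1, "linear": [0, 0, -2.5], "roll": 0}
    - {"jaw": 1, "linear": [0, 0, -2.5], "roll": 0}
    - {"jaw": 1, "linear": [0, 0, -1.5], "roll": 0}
    - {"jaw": 1, "linear": [0, 0, 0], "roll": -0.075}
    - {"jaw": 1, "linear": [0, 0, 0], "roll": -0.075}
    - {"jaw": 1, "linear": [0, 0, 0], "roll": -0.075}
    - {"jaw": 1, "linear": [0, 0, 0], "roll": 0}

```text
t: 12.6
ee_pos: [0.5031, -0.181, 0.1295]
eef_rot: [-3.142, -0.0, -2.846]
wrist_force: [0.7, -0.5, -4.5]
grip_width: 0.0574
```

Run:
```python
from h import *
go([.567,.189,.13],.297-np.pi)
print(env.sense()['wrist_force'],env.sense()['grip_width'])
```

```text
roll total -0.0018
shift cm after turn [-16.94  33.51  -0.05] rows 8.0
shift cm now axes [-16.88  33.54  -0.06]
[ 0.71110141 -0.45501629 -4.52470764] 0.05742021754660749
```

12 rows of (-1.4, 2.8) give (-16.8, 33.6).

Emit:
apply_moves:
  moves:
    - {"jaw": 1, "linear": [-0.7, 1.4, 0], "roll": 0}
    - {"jaw": 1, "linear": [-1.4, 2.8, 0], "roll": 0}
    - {"jaw": 1, "linear": [-1.4, 2.8, 0], "roll": 0}
    - {"jaw": 1, "linear": [-1.4, 2.8, 0], "roll": 0}
    - {"jaw": 1, "linear": [-1.4, 2.8, 0], "roll": 0}
    - {"jaw": 1, "linear": [-1.4, 2.8, 0], "roll": 0}
    - {"jaw": 1, "linear": [-1.4, 2.8, 0], "roll": 0}
    - {"jaw": 1, "linear": [-1.4, 2.8, 0], "roll": 0}

```text
t: 13.4
ee_pos: [0.5426, 0.0525, 0.1294]
eef_rot: [3.141, 0.0, -2.849]
wrist_force: [1.2, -0.7, -4.5]
grip_width: 0.0576
```

Emit:
apply_moves:
  moves:
    - {"jaw": 1, "linear": [-1.4, 2.8, 0], "roll": 0}
    - {"jaw": 1, "linear": [-1.4, 2.8, 0], "roll": 0}
    - {"jaw": 1, "linear": [-1.4, 2.8, 0], "roll": 0}
    - {"jaw": 1, "linear": [-1.4, 2.8, 0], "roll": 0}
    - {"jaw": 1, "linear": [-0.7, 1.4, 0], "roll": 0}
    - {"jaw": 1, "linear": [0, 0, 0], "roll": 0}
    - {"jaw": 1, "linear": [0, 0, 0], "roll": 0}

```text
t: 14.1
ee_pos: [0.566, 0.1892, 0.1292]
eef_rot: [-3.141, -0.001, -2.848]
wrist_force: [-0.3, -0.8, -4.1]
grip_width: 0.0575
```

Run:
```python
from h import *
s=env.sense();print(s['ee_pos'],s['eef_rot'],s['wrist_force'],s['grip_width'])
im=env.grab_frame('wrist');save('w8.png',im)
im=env.grab_frame('scene');save('w8s.png',im,4,(220,160,370,310))
```

```text
[0.56604987 0.18918861 0.12916631] [-3.14122376e+00 -7.94514731e-04 -2.84753507e+00] [-0.31816621 -0.77925295 -4.05302774] 0.057480050412743795
```

View pics/w8.png

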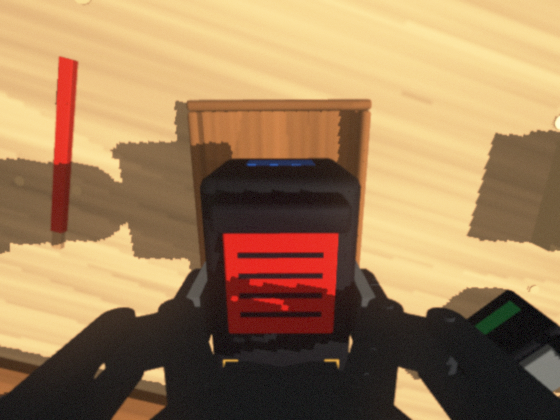

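View pics/w8s.png

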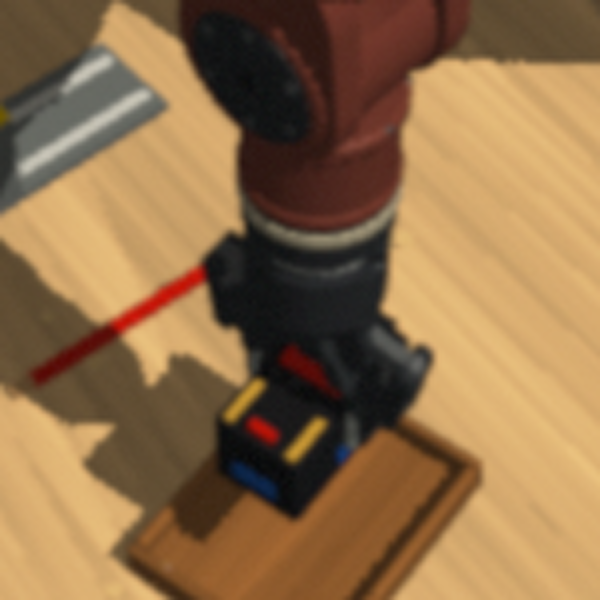

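Run:
```python
from h import *
C=cam('wrist')
a,b=plane(C,(187,105),.028),plane(C,(371,104),.028);print(a,b,np.linalg.norm(a-b));d=(b-a)/np.linalg.norm(b-a);n=np.array([d[1],-d[0],0])
print((a+b)/2+.09*n,np.arctan2(n[1],n[0]))
```

```text
[0.5045777  0.09742837 0.028     ] [0.46419683 0.2288753  0.028     ] 0.13750967991289134
[0.5704192  0.18958109 0.028     ] 0.29805174357489267
```

Emit:
apply_moves:
  moves:
    - {"jaw": 1, "linear": [-0.2, 0, 1], "roll": 0}
    - {"jaw": 1, "linear": [0, 0, 2], "roll": 0}
    - {"jaw": 1, "linear": [0, 0, 2], "roll": 0}
    - {"jaw": 1, "linear": [0, 0, 2], "roll": 0}
    - {"jaw": 1, "linear": [0, 0, 1], "roll": 0}
    - {"jaw": 1, "linear": [0, 0, 0.7], "roll": 0}
    - {"jaw": 1, "linear": [0, 0, 0], "roll": 0}
    - {"jaw": 1, "linear": [0, 0, 0], "roll": 0}

```text
t: 15.0
ee_pos: [0.569, 0.1898, 0.043]
eef_rot: [-3.142, 0.001, -2.848]
wrist_force: [-0.2, -0.3, -4.6]
grip_width: 0.0576
```

Emit:
apply_moves:
  moves:
    - {"jaw": 1, "linear": [0, 0, 0.2], "roll": 0}
    - {"jaw": 1, "linear": [0, 0, 0.2], "roll": 0}
    - {"jaw": 1, "linear": [0, 0, 0.2], "roll": 0}
    - {"jaw": 1, "linear": [0, 0, 0.2], "roll": 0}
    - {"jaw": 1, "linear": [0, 0, 0], "roll": 0}
    - {"jaw": 1, "linear": [0, 0, 0], "roll": 0}

```text
t: 15.6
ee_pos: [0.5684, 0.1898, 0.0343]
eef_rot: [3.142, -0.0, -2.847]
wrist_force: [-0.5, -0.2, -4.4]
grip_width: 0.0573
```

Emit:
apply_moves:
  moves:
    - {"jaw": 1, "linear": [0, 0, 0.1], "roll": 0}
    - {"jaw": 1, "linear": [0, 0, 0.1], "roll": 0}
    - {"jaw": 1, "linear": [0, 0, 0.1], "roll": 0}
    - {"jaw": 1, "linear": [0, 0, 0], "roll": 0}
    - {"jaw": 1, "linear": [0, 0, 0], "roll": 0}

```text
t: 16.1
ee_pos: [0.5684, 0.1898, 0.0314]
eef_rot: [-3.142, -0.0, -2.847]
wrist_force: [0.4, 1.0, -4.0]
grip_width: 0.0572
```

Emit:
apply_moves:
  moves:
    - {"jaw": 1, "linear": [0, 0, 0.1], "roll": 0}
    - {"jaw": 1, "linear": [0, 0, 0], "roll": 0}
    - {"jaw": 1, "linear": [0, 0, 0], "roll": 0}

```text
t: 16.4
ee_pos: [0.5684, 0.1898, 0.0304]
eef_rot: [-3.142, -0.0, -2.847]
wrist_force: [-0.2, 0.5, -4.6]
grip_width: 0.0572
```

Emit:
apply_moves:
  moves:
    - {"jaw": 1, "linear": [0, 0, 0.1], "roll": 0}
    - {"jaw": 1, "linear": [0, 0, 0], "roll": 0}
    - {"jaw": 1, "linear": [0, 0, 0], "roll": 0}

```text
t: 16.7
ee_pos: [0.5685, 0.1898, 0.0301]
eef_rot: [-3.142, 0.0, -2.847]
wrist_force: [-3.6, -2.4, 5.3]
grip_width: 0.0573
```

Emit:
apply_moves:
  grip_force: 20
  moves:
    - {"jaw": 1, "linear": [0, 0, -0.05], "roll": 0}
    - {"jaw": 1, "linear": [0, 0, 0], "roll": 0}
    - {"jaw": -0.5, "linear": [0, 0, 0], "roll": 0}
    - {"jaw": -1, "linear": [0, 0, 0], "roll": 0}
    - {"jaw": -1, "linear": [0, 0, 0], "roll": 0}
    - {"jaw": -1, "linear": [0, 0, 0], "roll": 0}
    - {"jaw": -1, "linear": [0, 0, 0], "roll": 0}

```text
t: 17.4
ee_pos: [0.5686, 0.1898, 0.0299]
eef_rot: [-3.142, 0.0, -2.847]
wrist_force: [0.5, -0.1, -0.1]
grip_width: 0.0857
```

Emit:
apply_moves:
  moves:
    - {"jaw": -1, "linear": [0, 0, -1], "roll": 0}
    - {"jaw": -1, "linear": [0, 0, -2], "roll": 0}
    - {"jaw": -1, "linear": [0, 0, -4], "roll": 0}
    - {"jaw": -1, "linear": [0, 0, -4], "roll": 0}
    - {"jaw": -1, "linear": [0, 0, -4], "roll": 0}
    - {"jaw": -1, "linear": [0, 0, -4], "roll": 0}
    - {"jaw": -1, "linear": [0, 0, -2], "roll": 0}
    - {"jaw": -1, "linear": [0, 0, 0], "roll": 0}

```text
t: 18.2
ee_pos: [0.5702, 0.1902, 0.2442]
eef_rot: [-3.141, 0.007, -2.847]
wrist_force: [0.1, 0.6, 0.2]
grip_width: 0.086
```

Run:
```python
from h import *
im=env.grab_frame('wrist');save('w9.png',im)
im=env.grab_frame('scene');save('w9s.png',im,1.4)
print(env.sense()['t'])
```

```text
18.3
```

View pics/w9.png

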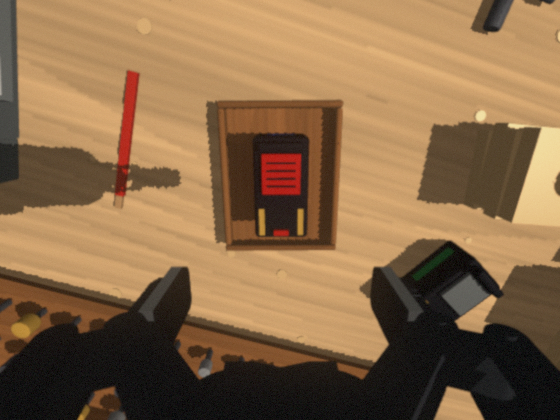

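View pics/w9s.png

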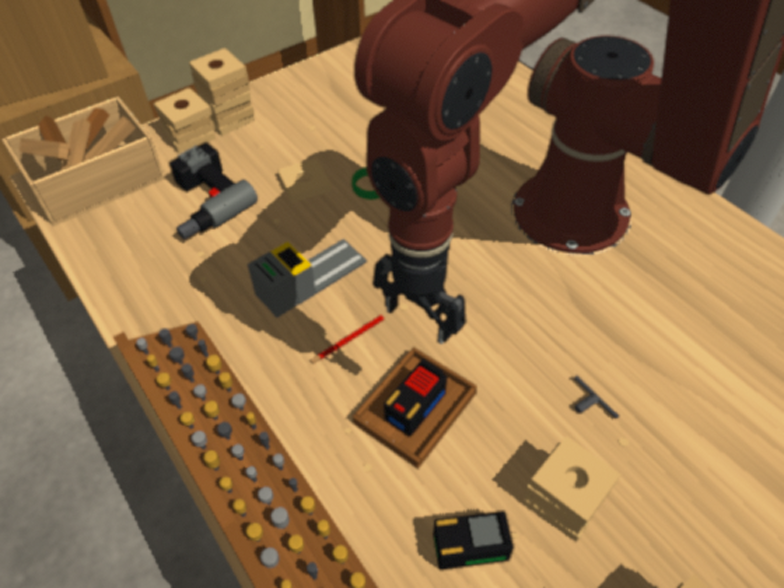

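Both views show the pack upright and centred in the tray. In the wrist view its release is at (281,174), and the tray spans (218–342, 100–248). I'll check its height, then hand in.

Run:
```python
from h import *
def rc(im,box):
    m=cv2.inRange(hsv(im),(0,150,80),(6,255,255));m=cv2.morphologyEx(m,cv2.MORPH_CLOSE,np.ones((5,5)))
    b,_=blobs(m,box);return max(b,key=lambda b:b[1][4])
s=env.sense();C=cam('wrist',s);a=rc(env.grab_frame('wrist'),(255,145,310,200));b=rc(env.grab_frame('scene'),(285,255,320,285))
print(a,b,tri(C,a[0],cam('scene'),b[0]),plane(C,a[0],.074),s['qd'].round(3),s['wrist_force'])
env.finish_job();print(env.sense()['t'])
```

```text
(array([280.55, 176.83]), array([ 260,  156,   42,   43, 1744], dtype=int32)) (array([300.85, 271.72]), array([289, 262,  25,  21, 314], dtype=int32)) (array([0.55158104, 0.18467831, 0.06832595]), np.float64(0.00188473957262787)) [0.54993824 0.18505067 0.074     ] [-0.     0.021 -0.03  -0.009 -0.001  0.   ] [-0.70928778 -0.43788753 -0.88888139]
the job is handed in; nothing more can be done
the job is handed in; nothing more can be done
```

The blue-banded battery is out of the charger and standing upright in the wooden tray, and the job is handed in. The clock read about 18.4 s.

- **Release and pull:** I pressed the release down to its stop. The highest force seen at the end of a move was about 19 N, and I held it down while drawing the battery about 58 mm straight out. As the pull began, the press eased briefly to 11 N with the fingertips about 0.8 mm higher, so I pressed it back down and carried on.
- **Transfer and set-down:** I gripped the battery across its width at 50 N and turned it to line up with the tray. I lowered it in 1 mm steps until it touched the floor, at the same tool height at which I had gripped it on the charger. Then I opened the fingers and lifted straight up, with the wrist force back to about zero.
- **Last checks:** The wrist and scene views show the battery upright and centred in the tray. In those views the pencil, charger, drill and spare battery look undisturbed, and the gripper is well above everything.
- **Disagreements:** In the scene camera, the release top measured 68 mm above the bench instead of 74 mm. It read the same about 5 mm low when the battery was on the charger, so I take it as a camera bias. The tray rim measured 25 mm against the stated 28 mm.

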